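Reset the gas hob, refit its control knob and hold it pressed

ROBOT

A 6-joint arm with a two-finger parallel gripper is mounted at the origin on a cart in front of the work surface, level with it; the furniture and walls round the work are solid. World frame = base frame: x ahead of the robot, y to its left, z up, the work surface at z = 0. Lengths are in mm, angles in rad, forces in N, time in s.
With the tool pointing down it reaches from about 275 to 750 mm from the base axis. Payload 10.2 kg.
Tool frame: the origin (TCP) lies at the very end of the fingers, on their centre line; the grasp point (between the pads) lies tcp_to_grasp behind it (tcp_to_grasp is the distance from the TCP to the grasp point, in mm); y points along the fingers, z is the direction in which the jaws open and shut, and the axes are right-handed (so a half turn about y gives the same grasp; the last joint's range is limited). The gripper opens to 88 mm and grips with 3 to 60 N. Pads are 18 mm wide; open, the fingers measure 123 mm over their backs; the gripper's body (75 mm by 187 mm) begins 45 mm behind the grasp point.
Start: joints at [-0.223, 0.313, 1.498, -0, 1.331, -0.223], TCP at [525.006, -0.014, 238.72] pointing down, gripper open.
Joint ranges: [-2.94, 2.94], [-0.97, 2.17], [0.19, 2.56], [-1.23, 4.37], [0.02, 3.11], [-2.88, 2.88]. Speed limits (rad/s): [2.39, 2.39, 3.01, 3.14, 3.14, 3.14].

INTERFACE

Orientations are given as a unit quaternion [x, y, z, w].
In Python, from plant import * gives the robot as it stands.
- The arm moves only by the tool send_rows, never from a script. Its argument "commands" is a list of rows, each a list of 3 entries, a list of its own where there are three numbers: the opening, from -1 (shut) to 1 (fully open), then the shift along the tool's x, y, z in mm, then the turn about the tool's y in degrees. A call has 1 to 12 rows; each row is the pose to reach, as a shift and turn from the pose commanded when the call began, along the tool's axes at that moment; what a row does not reach only later rows make up. A row lasts 1/10 s, in which the tool goes at most 50 mm and 8.59 degrees, less where a joint would pass 70% of its speed; a pose out of reach is approached as far as the arm can. A call with a gripper value outside its range is refused whole. The fingers move at their own pace and stop on an object; "newtons" is the grip in N (left out, the last holds). Time passes only in rows, so rows that repeat a pose let the fingers close. It gives the time, the measured TCP pose, the force and the opening at its end, in the units of the state.
- get_obs(): the state, without advancing time (a new reading comes with each control period).
- grab_frame(name): name is "scene" or "side" or "wrist"; returns the picture (420x560x3 uint8, red, green, blue); there is no depth.
- camera_params(name): a dict with "vertical_fov" (degrees; the focal length in pixels is half the picture's height over the tangent of half this angle, whatever the lens; pixels are square), "cx", "cy" (the principal point, pixels), "dist_coeffs" ([k1, k2, p1, p2, k3] as OpenCV has them; the pictures are not rectified), "R" (3x3) and "t" (3): a world point X has camera coordinates R X + t; the wrist camera has in their place "mount" (4x4, takes a point from camera to tool coordinates, whose origin is the TCP and whose axes are the tool frame's). Camera axes: x right, y down, z forward; pixel columns grow to the right and rows downward; lengths in mm; the calibration is good to about 2 mm. A picture is of the moment at which its call begins: read the wrist's pose just before it. camera_params takes no time and is no camera call.
- hand_in(): hands the job in, once; it reports no verdict.
The state is a dict: "time": time; "joint_positions": joint angles; "qvel": joint speeds; "effort": joint torques, N m; "eef_pos": TCP position; "tcp_rot": TCP orientation; "force": force on the tool from outside, world axes, zero at the start; "torque": the same for the moment, N m; "gripper_width": finger opening in mm.
Only numpy, scipy, OpenCV 4.12 (cv2) and the standard library are available. Lean on these libraries where they do the work, as an engineer would, in place of code of your own. Each camera call takes 0.05 s, during which the arm holds its last target.

TASK

Make the portable gas hob ready to light: first swing its sprung reset lever all the way to its stop and let it spring back. Then pick up the loose hob knob from the worktop, turn it so that its D-shaped socket matches the flat of the D-shaped valve stem, push it fully home on the stem and press the knob (with the sprung stem under it) all the way down. Finish while still holding the knob pressed down, as one does to light the flame: do not let go, and leave the other things on the worktop where they stand.

Things in the scene. Friction and masses are not known exactly. Their poses are not given: they have to be found in the camera images.
- gas_hob: Portable single-burner gas hob, 260 x 260 mm, aluminium and steel, fixed to the worktop. Origin: centre of its underside. Its flat deck is 50 mm above the origin; the front edge with the controls looks to its -x, +y is its left. Pan support at the rear, up to 83 mm above the worktop. In its frame the valve stem is at (-85, -68) mm, the lever's pivot at (-55, +62) mm.
- stem_top (a point): Centre of the flat top of the bare steel valve stem. The stem stands upright on the deck, 26 mm tall at rest, 14 mm in diameter, with one flat 3 mm from its axis facing the hob's -x (front); the top 3 mm are chamfered by 2 mm. It does not turn. Axes as the hob's.
- stem (a joint): How far the valve stem is pressed down (m): 0 at rest, 0.006 at its lower stop. Springs up: about 3 N to start it moving, 8 N at the stop.
- knob_mid (a point): Centre of the loose black hob knob, half-way up, on its axis; z up. 40 mm high, about 60 g. Round skirt 52 mm across, 6 mm high; above it a grip bar up to the top, 24 mm wide (along y, flat sides from x = -14 to +17 mm). The bar's pointed nose is at x = -31 mm, its blunt tail at +22 mm. It stands upright on the worktop at the start, left or right of the hob.
- knob_socket (a point): End (ceiling) of the socket in the knob's underside, on its axis, 18 mm above the underside; axes as the knob's. D-shaped, 16 mm in diameter, its flat 4 mm from the axis on the nose (-x) side. It fits when knob and hob have the same axes, nose to the hob's front (within about 9 degrees). Fully home, it meets the stem's top, the skirt 8 mm above the deck (2 mm when pressed).
- reset_lever (a joint): Swing of the reset lever (rad): 0 at rest, 1.4 at its stop, growing anticlockwise seen from above. A spring (0.04 to 0.11 N m) always brings it back to 0 when released.
- lever_post (a point): Centre, half-way up, of the upright black finger post on the reset lever: 14 mm in diameter, from 4 to 38 mm above the hob's deck; this point is 22 mm above it. The lever is a thin flat steel arm (up to 11 mm above the deck), 50 mm from pivot to post. At rest it points to the hob's front left (140 degrees from its +x); the post is pushed round the front to the hob's right (-y).
- lever_pivot (a point): Point on the upright hinge axis of the reset lever, 22 mm above the hob's deck (level with lever_post). A small pin (11 mm high) stands at either end of the arm's swing, 31 mm from the axis.
- timer_mid (a point): Bystander, leave alone: centre (28 mm up) of a round kitchen timer, 58 mm in diameter and 57 mm high, loose, on the robot's other side from the knob.
- tin_mid (a point): Bystander, leave alone: centre (20 mm up) of a low round food tin, 86 mm in diameter and 40 mm high, loose.
- jar_mid (a point): Bystander, leave alone: centre (53 mm up) of a spice jar, 45 mm in diameter and 106 mm high, loose.

How it is judged:
By the outcome, as a careful person would: the job done as asked, in the order asked, and still so for the second after the job is handed in, while the arm keeps its last pose, push and grip.
It also fails if it takes over 51 s, if anything falls off the work surface, if the arm or the gripper's body presses on something with over 40 N, if the wrist force passes 120 N, or if a joint passes its speed limit or range.

## Working session

There is one attempt and no reset: what is moved stays moved. The work goes in short steps, Python scripts to look and compute and a tool call to move; the robot and the scene stay as the last step left them, time stands still between calls to the robot, and variables do not carry over. Pictures are saved under pics/ and viewed, and the job is handed in when it is done.

Besides the shell and the picture viewer there is one more tool, called as name(argument=value, ...), one argument or row to a line, values as JSON. send_rows: Moves the arm, as the interface text tells. Its arguments: {"type":"object","properties":{"commands":{"type":"array"},"newtons":{"type":"number"}},"required":["commands"]}

```bash
ls; mkdir -p pics; python3 - <<'E'
from plant import *
import cv2
o=get_obs(); print(o)
for n in ["scene","side","wrist"]:
    p=camera_params(n); print(n,p)
    f=grab_frame(n); cv2.imwrite(f"pics/{n}0.png",f[:,:,::-1])
E
```

```text
pics
{'time': 0.0, 'joint_positions': array([-2.23440686e-01,  3.13429627e-01,  1.49845196e+00, -2.44565847e-05,
        1.33100675e+00, -2.23380457e-01]), 'qvel': array([ 1.01503080e-03,  1.19014709e-03,  3.30869893e-04,  7.23908001e-06,
       -1.95410106e-03, -1.03536919e-05]), 'effort': array([-1.80187753e-04, -4.02218950e+01, -2.52264959e+01,  6.94810320e-02,
        3.53677373e-02, -8.52248218e-05]), 'eef_pos': array([5.24743210e+02, 1.87868921e-02, 2.38165900e+02]), 'tcp_rot': array([-0.5002375 ,  0.50039666, -0.49963033,  0.49973508]), 'force': array([-0.03420359,  0.42272148,  0.56946616]), 'torque': array([ 0.02339493, -0.00283907, -0.00366642]), 'gripper_width': 88.36057248135747}
scene {'vertical_fov': 50.53816149657728, 'cx': 277.16527661667993, 'cy': 210.86344111248675, 'dist_coeffs': array([-0.04611466,  0.        ,  0.        ,  0.        ,  0.        ]), 'R': array([[-0.80147055, -0.59756776, -0.02361637],
       [-0.23374619,  0.34936505, -0.90736254],
       [ 0.55046133, -0.72170412, -0.41968499]]), 't': array([ 446.27648854,  204.63595575, 1041.04225138])}
side {
[... 211 characters left out ...]
, -0.00640992],
       [-0.35108696, -0.57259751, -0.74085764],
       [ 0.37910299,  0.63654697, -0.6716315 ]]), 't': array([-463.20240902,  252.03275339, 1056.07024013])}
wrist {'vertical_fov': 68.72360586230153, 'cx': 271.8169026001069, 'cy': 211.00257971219736, 'dist_coeffs': array([0.01660394, 0.        , 0.        , 0.        , 0.        ]), 'mount': array([[ 7.53357081e-04,  9.55918822e-01,  2.93630106e-01,
        -7.56959260e+01],
       [ 5.26374011e-04, -2.93630528e-01,  9.55918844e-01,
        -1.46410491e+02],
       [ 9.99999578e-01, -5.65588973e-04, -7.24379462e-04,
         2.86561334e-01],
       [ 0.00000000e+00,  0.00000000e+00,  0.00000000e+00,
         1.00000000e+00]])}
```

View pics/scene0.png

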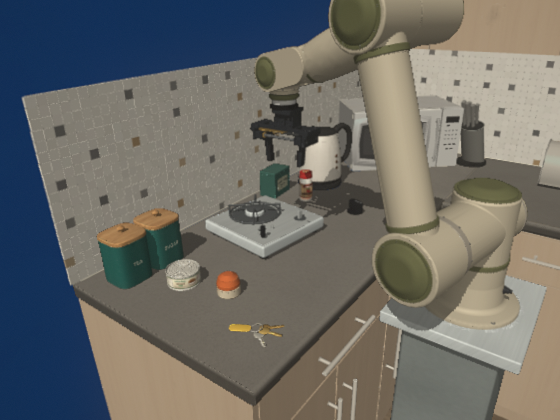

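View pics/side0.png

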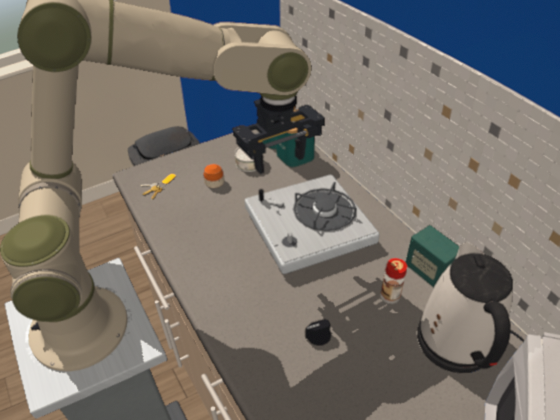

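View pics/wrist0.png

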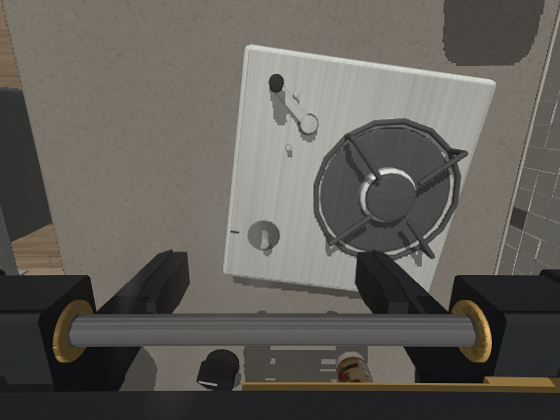

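```bash
python3 - <<'E'
from plant import *
import plant
print([x for x in dir(plant) if not x.startswith('__')])
for n in ('tcp_to_grasp',):
    print(getattr(plant,n,None))
E
```

```text
['PlanningError', 'camera_params', 'get_obs', 'grab_frame', 'hand_in', 'tcp_to_grasp']
18.700000000000003
```

```bash
cat > h.py <<'E'
import numpy as np, cv2
from scipy.spatial.transform import Rotation as Ro
from plant import *
def K(p):
    f=210/np.tan(np.radians(p["vertical_fov"])/2); return np.array([[f,0,p["cx"]],[0,f,p["cy"]],[0,0,1.]])
def ext(n,obs=None):
    p=camera_params(n)
    if n!="wrist": return p,np.array(p["R"]),np.array(p["t"])
    M=np.array(p["mount"]); T=np.eye(4); T[:3,:3]=Ro.from_quat(obs["tcp_rot"]).as_matrix(); T[:3,3]=obs["eef_pos"]
    I=np.linalg.inv(T@M); return p,I[:3,:3],I[:3,3]
def ray(n,uv,obs=None):
    p,R,t=ext(n,obs)
    x=cv2.undistortPoints(np.array([[uv]],float),K(p),p["dist_coeffs"])[0,0]
    d=R.T@np.array([x[0],x[1],1]); return -R.T@t, d/np.linalg.norm(d)
def onz(n,uv,z,obs=None):
    o,d=ray(n,uv,obs); return o+d*(z-o[2])/d[2]
def proj(n,X,obs=None):
    p,R,t=ext(n,obs); return cv2.projectPoints(np.array(X,float).reshape(-1,1,3),cv2.Rodrigues(R)[0],t,K(p),p["dist_coeffs"])[0][:,0]
def tri(rs):
    A=0;b=0
    for o,d in rs:
        P=np.eye(3)-np.outer(d,d); A=A+P; b=b+P@o
    X=np.linalg.solve(A,b); return X,[np.linalg.norm((np.eye(3)-np.outer(d,d))@(X-o)) for o,d in rs]
E
python3 - <<'E'
import cv2
def crop(n,x0,y0,w,h,s,o):
    f=cv2.imread(f"pics/{n}.png")[y0:y0+h,x0:x0+w]; cv2.imwrite(f"pics/{o}.png",cv2.resize(f,None,fx=s,fy=s,interpolation=cv2.INTER_CUBIC))
crop("side0",230,170,160,110,5,"side_hob")
crop("side0",280,290,70,70,8,"side_knob")
crop("scene0",330,180,50,50,10,"scene_knob")
crop("scene0",200,180,133,90,6,"scene_hob")
crop("wrist0",210,30,190,140,4,"w_lever")
crop("wrist0",180,200,190,200,3,"w_knob")
E
```

```text
(no output)
```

View pics/side_hob.png

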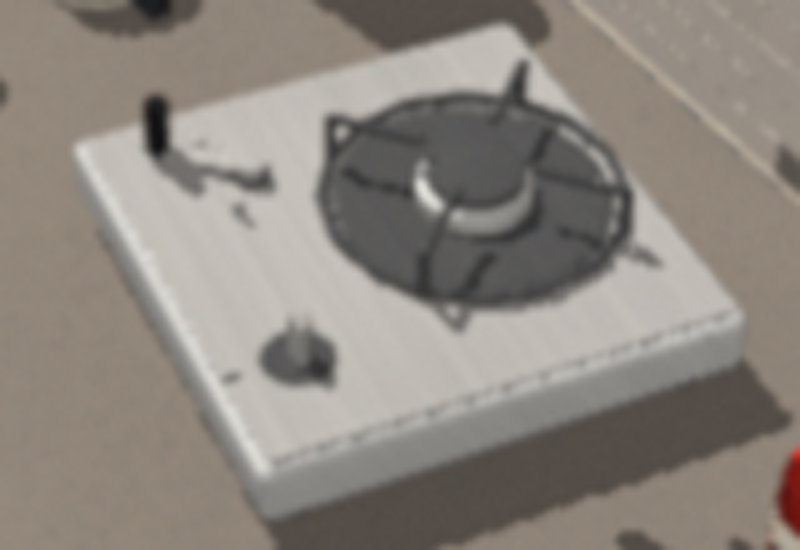

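View pics/side_knob.png

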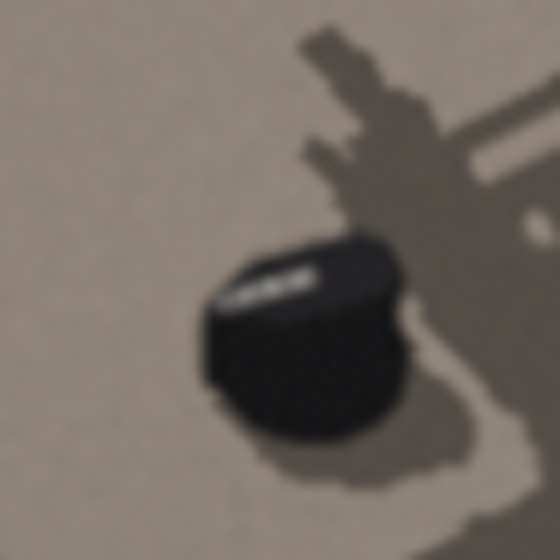

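View pics/scene_knob.png

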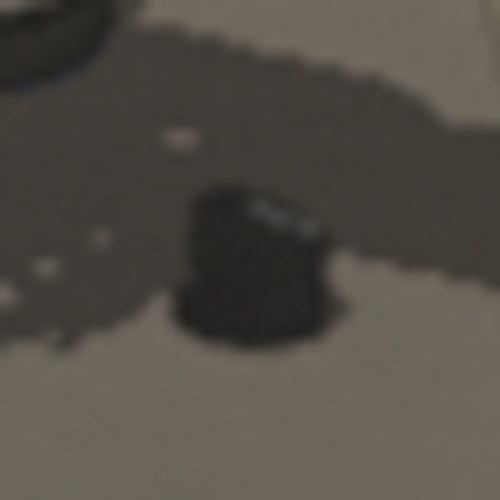

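View pics/w_lever.png

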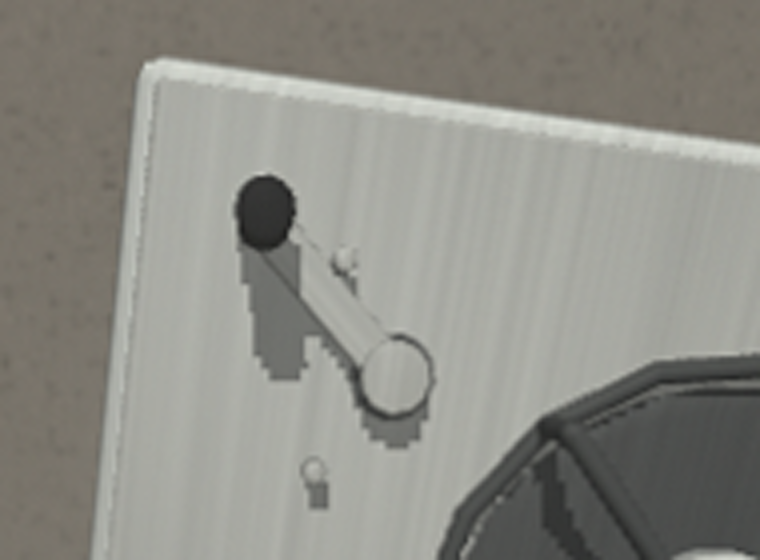

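View pics/w_knob.png

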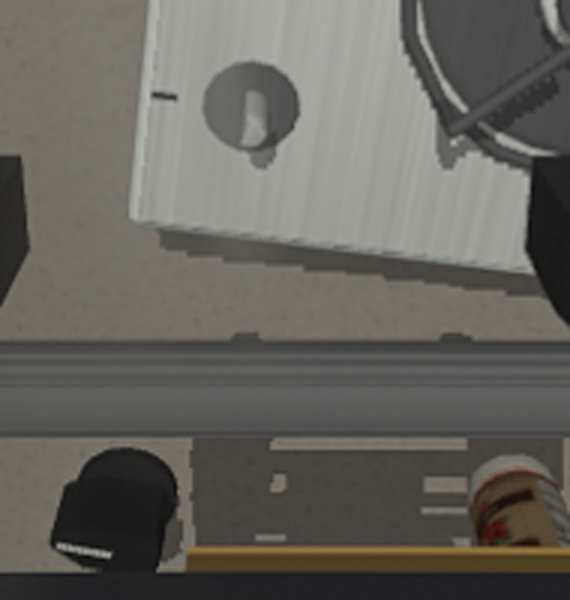

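View pics/scene_hob.png

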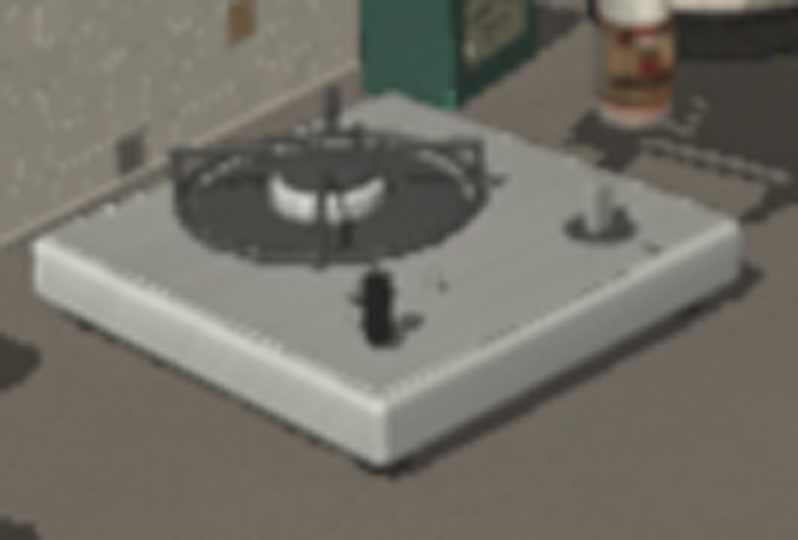

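```bash
cat > est.py <<'E'
from h import *
obs=dict(eef_pos=np.array([524.743,0.019,238.166]),tcp_rot=np.array([-0.5002375,0.50039666,-0.49963033,0.49973508]))
print(Ro.from_quat(obs["tcp_rot"]).as_matrix().round(3))
W=lambda u,v,z:onz("wrist",(u,v),z,obs)
piv=W(309,124,60)  # cap
esc=W(263.7,235.3,50.5)
pins=[W(210+344/4,30+257/4,61),W(210+313/4,30+468/4,61)]
print("piv",piv,"esc",esc,"pins",pins)
v=(piv-esc)[:2]; print("dist",np.linalg.norm(v),np.hypot(30,130)); 
th=np.arctan2(v[1],v[0])-np.arctan2(130,30); print("yaw",np.degrees(th))
for c in [(247.5,46.5),(494,82),(224.5,272)]: print("corner",W(*c,50))
# side view
S=lambda u,v,z:onz("side",(u,v),z)
print("side esc",S(230+298/5,170+358/5,50.5)); 
print("side corners",[S(230+a/5,170+b/5,48) for a,b in [(75,148),(262,470),(742,318),(510,25)]])
C=lambda u,v,z:onz("scene",(u,v),z)
print("scene esc",C(200+600/6,180+228/6,50.5),"corner front left",C(200+385/6,180+403/6,48))
E
python3 est.py
```

```text
[[-0.    -0.001  1.   ]
 [-1.     0.    -0.   ]
 [-0.    -1.    -0.001]]
piv [562.38668308  68.46243034  60.        ] esc [515.04800684 -56.48637658  50.5       ] pins [array([548.46686419,  96.61353029,  61.        ]), array([541.62264004,  45.65789189,  61.        ])]
dist 133.61569749535897 133.41664064126334
yaw -7.7553062085540745
corner [500.96774512 140.73488189  50.        ]
corner [746.42685942 107.63451658  50.        ]
corner [ 467.09998898 -104.35643991   50.        ]
side esc [513.72344107 -58.26176641  50.5       ]
side corners [array([495.51968434, 135.59635827,  48.        ]), array([ 463.88330566, -108.63168965,   48.        ]), array([ 712.66228826, -145.92984362,   48.        ]), array([748.86184436, 102.59463633,  48.        ])]
scene esc [508.89480858 -52.655083    50.5       ] corner front left [490.85657086 144.62250564  48.        ]
```

```bash
python3 - <<'E'
from h import *
for n,uv,l in [("scene",(183,287),"tin base"),("scene",(228,296),"timer base"),("scene",(180,262),"canister2 base right"),("side",(213,186),"timer base"),("side",(245,170),"tin"),("side",(317,345),"knob base"),("scene",(355.5,214),"knob base"),("side",(391,300),"jar base")]:
    print(l,n,onz(n,uv,0).round(0))
for n in("scene","side"):
    p,R,t=ext(n); print(n,(-R.T@t).round())
E
```

```text
tin base scene [588. 353.   0.]
timer base scene [469. 316.   0.]
canister2 base right scene [685. 275.   0.]
timer base side [468. 288.  -0.]
tin side [581. 307.   0.]
knob base side [ 431. -305.    0.]
knob base scene [ 432. -267.    0.]
jar base side [ 638. -294.    0.]
scene [-168.  947.  633.]
side [  85. -767.  893.]
```

send_rows(
  commands=[
    [-1,[-50,0,0],0],
    [-1,[-100,20,3],0],
    [-1,[-145,60,3],0],
    [-1,[-145,88,3],0],
    [-1,[-145,88,3],0],
    [-1,[-145,88,3],0],
  ],
  newtons=20,
)

```text
time: 0.75
eef_pos: [528.2, 144.6, 151.4]
tcp_rot: [0.5, -0.5, 0.5, -0.5]
force: [1.0, 0.1, 0.9]
gripper_width: 42.4
```

send_rows(
  commands=[
    [-1,[0,0,0],0],
    [-1,[0,20,0],0],
    [-1,[0,40,0],0],
    [-1,[0,40,0],0],
    [-1,[0,40,0],0],
  ],
)

```text
time: 1.25
eef_pos: [528.8, 144.4, 112.3]
tcp_rot: [0.499, -0.5, 0.501, -0.5]
force: [-0.1, -1.0, 0.7]
gripper_width: 2.2
```

```bash
python3 - <<'E'
from h import *
o=get_obs(); print(o["eef_pos"],o["gripper_width"])
f=grab_frame("wrist"); cv2.imwrite("pics/w1.png",f[:,:,::-1])
print(proj("wrist",[[528,105.5,88],[561.4,68.4,61],[513.5,-56.5,76]],o))
E
```

```text
[528.8304501  144.40089056 112.33360697] 2.210883201805517
[[270.32556279 303.83941999]
 [314.61967923 325.54210501]
 [253.37044666 466.88421333]]
```

View pics/w1.png

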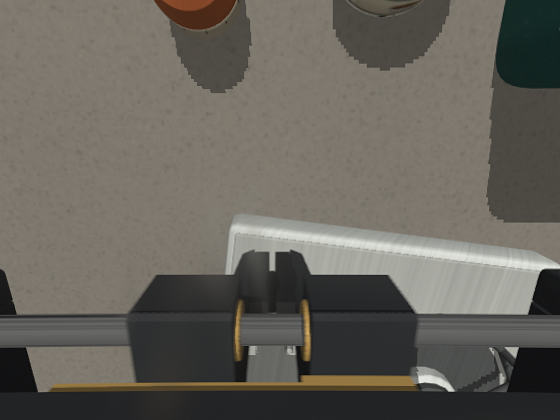

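send_rows(
  commands=[
    [-1,[0,22,0],0],
    [-1,[0,44,0],0],
    [-1,[10,44,0],0],
    [-1,[17,44,-1],0],
    [-1,[25,44,-4],0],
    [-1,[34,44,-10],0],
    [-1,[43,44,-14],0],
    [-1,[53,44,-17],0],
    [-1,[62,44,-17],0],
    [-1,[69,44,-16],0],
  ],
)

```text
time: 2.3
eef_pos: [512.3, 75.0, 67.3]
tcp_rot: [0.5, -0.5, 0.5, -0.5]
force: [-1.9, 2.3, 1.4]
gripper_width: 0.7
```

```bash
python3 - <<'E'
from h import *
o=get_obs(); print(o["eef_pos"],o["force"])
for n in ("side","scene"):
  f=grab_frame(n); 
  c=f[170:280,230:390] if n=="side" else f[180:270,200:333]
  cv2.imwrite(f"pics/{n}2.png",cv2.resize(c,None,fx=5,fy=5,interpolation=cv2.INTER_CUBIC)[:,:,::-1])
E
```

```text
[512.28086776  75.04052454  67.28728629] [-1.86512724  2.34162176  1.37698766]
```

View pics/side2.png

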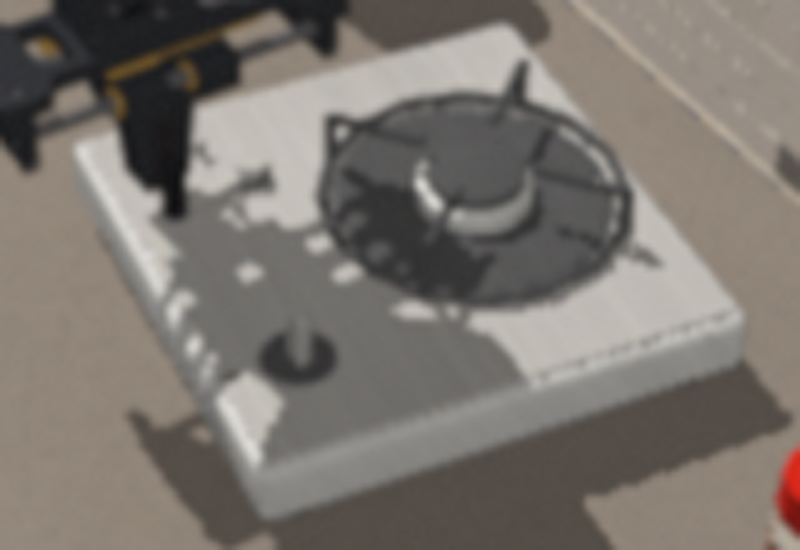

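View pics/scene2.png

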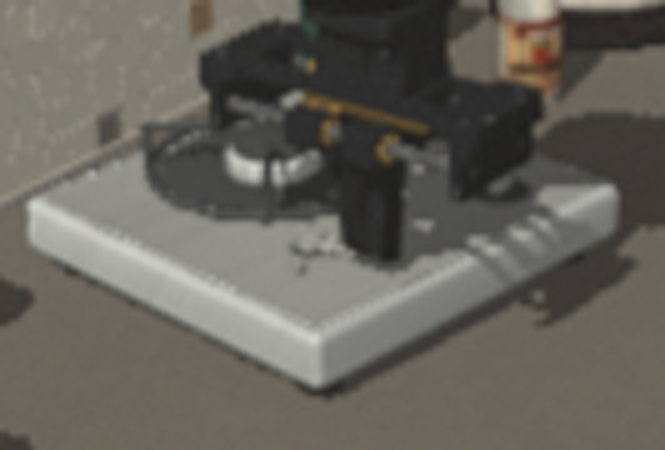

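send_rows(
  commands=[
    [-1,[7,0,2],0],
    [-1,[12,0,4],0],
    [-1,[15,0,6],0],
    [-1,[17,0,7],0],
    [-1,[17,0,7],0],
  ],
)

```text
time: 2.9
eef_pos: [519.2, 58.8, 66.7]
tcp_rot: [0.5, -0.5, 0.5, -0.5]
force: [-1.1, 1.8, 0.7]
gripper_width: 0.4
```

send_rows(
  commands=[
    [-1,[2,0,1],0],
    [-1,[3,0,1],0],
    [-1,[3,0,1],0],
  ],
)

```text
time: 3.2
eef_pos: [519.8, 57.2, 66.6]
tcp_rot: [-0.5, 0.501, -0.499, 0.5]
force: [-0.7, 10.1, 0.5]
gripper_width: 0.4
```

send_rows(
  commands=[
    [-1,[1,0,0],0],
    [-1,[2,0,0],0],
    [-1,[2,0,0],0],
  ],
)

```text
time: 3.5
eef_pos: [519.9, 56.6, 66.6]
tcp_rot: [-0.499, 0.501, -0.499, 0.501]
force: [0.3, 19.3, -2.0]
gripper_width: 0.5
```

```bash
python3 - <<'E'
from h import *
f=grab_frame("side"); c=f[170:280,230:390]
cv2.imwrite("pics/side3.png",cv2.resize(c,None,fx=5,fy=5,interpolation=cv2.INTER_CUBIC)[:,:,::-1])
E
```

```text
(no output)
```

View pics/side3.png

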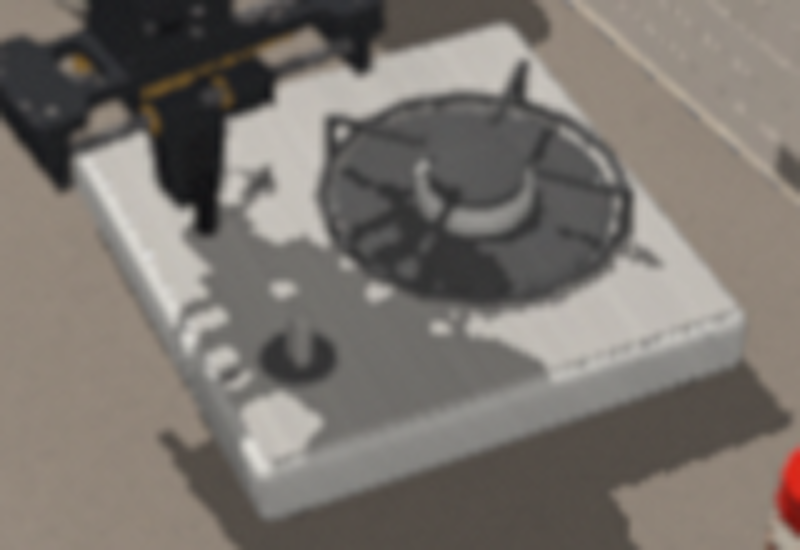

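send_rows(
  commands=[
    [-1,[-14,0,-5],0],
    [-1,[-26,0,-7],0],
    [-1,[-38,0,-4],0],
    [-1,[-50,0,2],0],
    [-1,[-62,0,8],0],
    [-1,[-75,0,9],0],
    [-1,[-90,0,9],0],
    [1,[-90,-40,9],0],
    [1,[-90,-80,9],0],
    [1,[-60,-120,5],0],
    [1,[-20,-140,0],0],
    [1,[20,-140,0],0],
  ],
)

```text
time: 4.75
eef_pos: [520.7, 33.5, 210.0]
tcp_rot: [-0.499, 0.498, -0.501, 0.502]
force: [0.1, -0.5, -0.4]
gripper_width: 38.3
```

```bash
python3 - <<'E'
from h import *
f=grab_frame("side"); c=f[170:280,230:390]
cv2.imwrite("pics/side4.png",cv2.resize(c,None,fx=5,fy=5,interpolation=cv2.INTER_CUBIC)[:,:,::-1])
o=get_obs(); f=grab_frame("wrist"); cv2.imwrite("pics/w4.png",f[:,:,::-1]); print(o["eef_pos"],o["tcp_rot"])
np.save("w4.npy",np.r_[o["eef_pos"],o["tcp_rot"]])
E
```

```text
[520.56921882  28.52296999 208.34125154] [ 0.49929523 -0.49905074  0.50213927 -0.49950854]
```

View pics/side4.png

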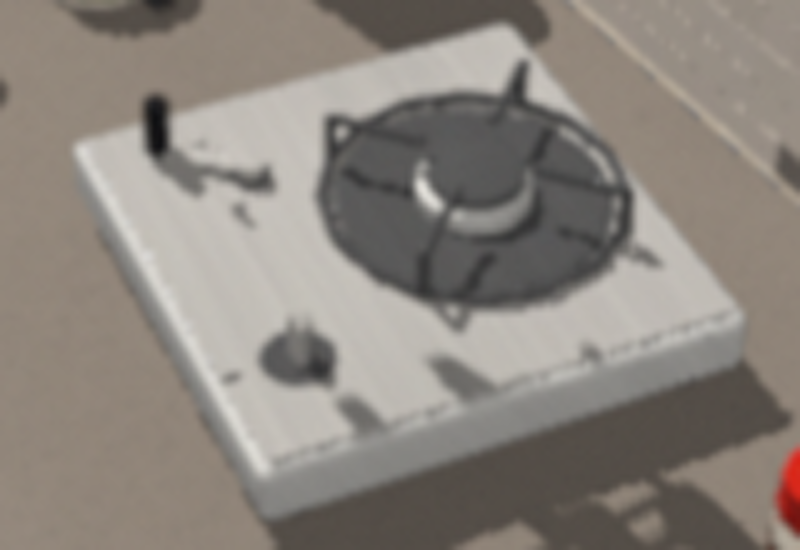

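View pics/w4.png

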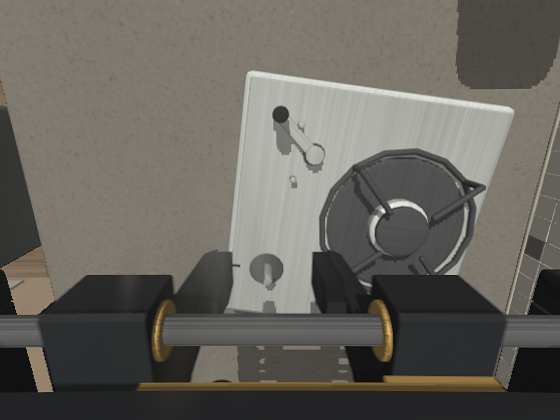

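send_rows(
  commands=[
    [1,[30,0,-4],0],
    [1,[55,20,-7],0],
    [1,[55,30,-7],0],
    [1,[55,30,-7],0],
    [1,[55,30,-7],0],
  ],
)

```text
time: 5.35
eef_pos: [513.3, -19.8, 177.0]
tcp_rot: [-0.5, 0.5, -0.5, 0.5]
force: [-0.4, -0.4, -0.7]
gripper_width: 86.2
```

```bash
python3 - <<'E'
from h import *
o=get_obs(); f=grab_frame("wrist"); cv2.imwrite("pics/w5.png",f[:,:,::-1]); print(o["eef_pos"],o["tcp_rot"],o["qvel"].round(3))
np.save("w5.npy",np.r_[o["eef_pos"],o["tcp_rot"]])
E
```

```text
[513.26568739 -19.78653698 176.97998624] [-0.50021046  0.49975941 -0.49969712  0.5003327 ] [ 0.002 -0.011 -0.009 -0.001 -0.001 -0.005]
```

View pics/w5.png

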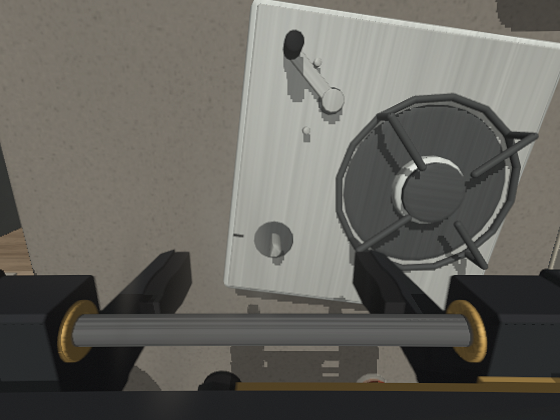

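send_rows(
  commands=[
    [1,[40,-20,-20],0],
    [1,[80,-30,-40],0],
    [1,[120,-30,-60],0],
    [1,[160,-30,-80],0],
    [1,[200,-30,-82],0],
    [1,[230,-30,-82],0],
    [1,[230,-30,-82],0],
    [1,[230,-30,-82],0],
    [1,[230,-30,-82],0],
  ],
)

```text
time: 6.3
eef_pos: [431.4, -249.8, 207.0]
tcp_rot: [-0.5, 0.5, -0.5, 0.5]
force: [-0.5, -0.9, -0.5]
gripper_width: 88.2
```

```bash
python3 - <<'E'
from h import *
o=get_obs(); f=grab_frame("wrist"); cv2.imwrite("pics/w6.png",f[:,:,::-1]); print(o["eef_pos"],o["tcp_rot"],o["qvel"].round(3))
np.save("w6.npy",np.r_[o["eef_pos"],o["tcp_rot"]])
E
```

```text
[ 431.42346496 -249.76185908  207.01726665] [-0.5002972   0.49955276 -0.49969566  0.5004538 ] [ 0.003 -0.002  0.003 -0.001  0.    -0.003]
```

View pics/w6.png

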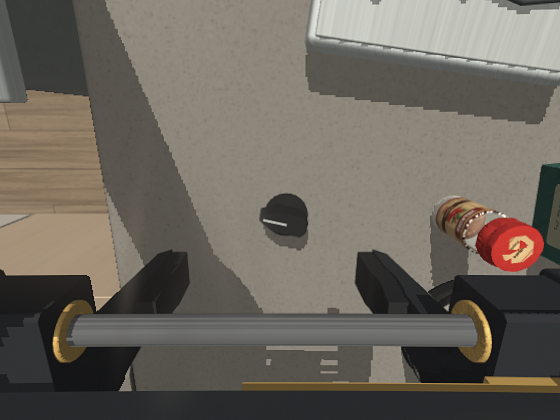

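```bash
python3 - <<'E'
import cv2
def crop(n,x0,y0,w,h,s,o):
    f=cv2.imread(f"pics/{n}.png")[y0:y0+h,x0:x0+w]
    if o=="w6k": f=cv2.convertScaleAbs(f,alpha=2.5,beta=-20)
    cv2.imwrite(f"pics/{o}.png",cv2.resize(f,None,fx=s,fy=s,interpolation=cv2.INTER_CUBIC))
crop("w6",245,180,75,75,8,"w6k")
crop("w5",225,200,75,75,8,"w5s")
E
```

```text
(no output)
```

View pics/w6k.png

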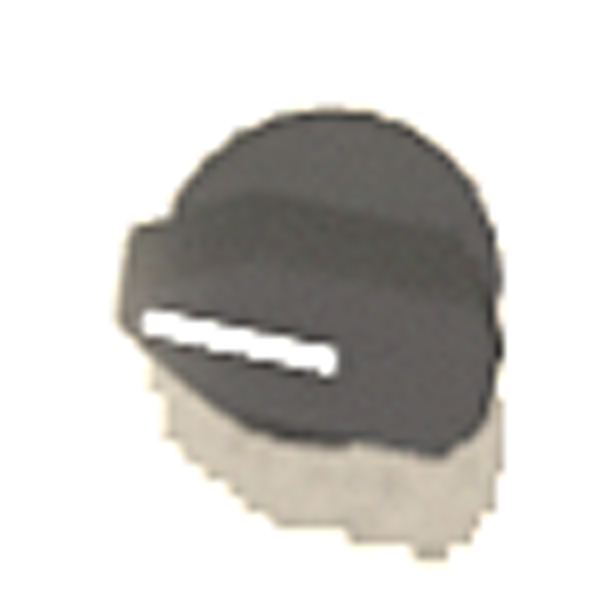

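View pics/w5s.png

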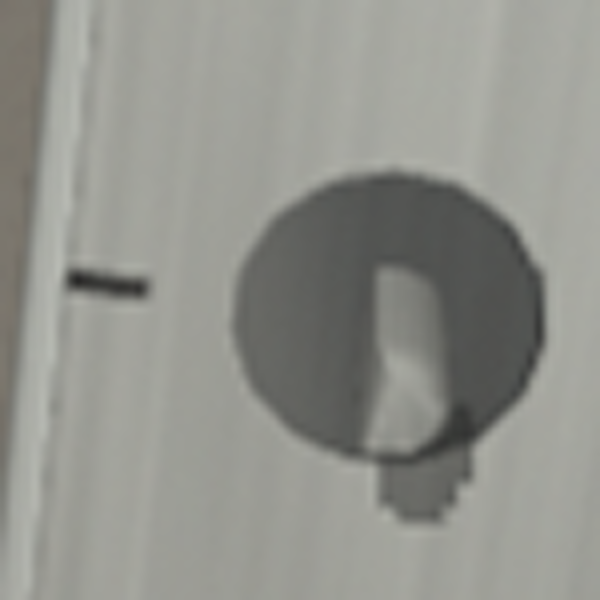

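```bash
cat > kn.py <<'E'
from h import *
from scipy.optimize import least_squares
def O(n):
    a=np.load(n+".npy"); return dict(eef_pos=a[:3],tcp_rot=a[3:])
o=O("w6")
P=lambda a,b,z:onz("wrist",(245-.5+.5/8+a/8,180-.5+.5/8+b/8),z,o)
A=P(145,323,40);B=P(333,362,40); print("line",A,B,np.linalg.norm(B-A),"yaw",np.degrees(np.arctan2((B-A)[1],(B-A)[0])))
arc=[P(a,b,6)[:2] for a,b in [(180,195),(210,158),(245,130),(290,112),(340,107),(390,120),(430,145),(465,180),(488,220),(497,260)]]
arc=np.array(arc)
r=least_squares(lambda p:np.hypot(*(arc-p[:2]).T)-26,[430,-280]); print("skirt c",r.x,np.abs(r.fun).max())
r3=least_squares(lambda p:np.hypot(*(arc-p[:2]).T)-p[2],[430,-280,26]); print(r3.x)
# bar edges, top z=40:  lower edge flat
for q in [(255,435),(350,440),(440,455),(118,318),(497,360),(270,280),(470,295)]: print(q,P(*q,40))
o=O("w5")
S=lambda a,b,z:onz("wrist",(225-.5+.5/8+a/8,200-.5+.5/8+b/8),z,o)
es=[S(a,b,51)[:2] for a,b in [(234,320),(250,255),(290,205),(340,178),(395,170),(450,182),(500,215),(535,265),(545,315),(535,360),(500,420),(345,455),(300,425),(260,385)]]
es=np.array(es); r=least_squares(lambda p:np.hypot(*(es-p[:2]).T)-p[2],[513,-56,20]); print("esc",r.x,np.abs(r.fun).max())
# stem top at z=76
for q in [(378,450),(362,446),(447,420),(385,362),(412,355),(405,455)]: print("stemtop",q,S(*q,76))
print("flat base",S(378,270,51),"tick",S(67,282,50),S(148,289,50))
W=lambda u,v,z:onz("wrist",(u,v),z,o)
print("piv",W(333,100,60))
E
python3 kn.py
```

```text
line [ 421.72744554 -280.41573735   40.        ] [ 447.12003086 -285.96410307   40.        ] 25.991686192733127 yaw -12.325601579800281
skirt c [ 447.42001557 -285.39745681] 0.7562594637475968
[ 447.72000833 -284.04073548   24.90875407]
(255, 435) [ 436.62115711 -296.54706699   40.        ]
(350, 440) [ 449.60546299 -297.26633731   40.        ]
(440, 455) [ 461.95958018 -299.45291746   40.        ]
(118, 318) [ 418.10016263 -279.70847446   40.        ]
(497, 360) [ 469.29212006 -285.65597216   40.        ]
(270, 280) [ 438.51553072 -274.32377119   40.        ]
(470, 295) [ 465.35775269 -276.41347772   40.        ]
esc [514.88624457 -55.85889964  18.40987513] 0.570462353604043
stemtop (378, 450) [513.38118818 -61.39644897  76.        ]
stemtop (362, 446) [511.61833847 -60.91516348  76.        ]
stemtop (447, 420) [520.95601831 -57.78700831  76.        ]
stemtop (385, 362) [514.14064272 -50.89967863  76.        ]
stemtop (412, 355) [517.07969926 -50.07312551  76.        ]
stemtop (405, 455) [516.35934406 -61.99818816  76.        ]
flat base [513.36537225 -49.88103747  51.        ] tick [476.29546813 -51.8124162   50.        ] [485.92336797 -52.70513989  50.        ]
piv [562.61185132  68.56882817  60.        ]
```

send_rows(
  commands=[
    [1,[10,10,5],-8],
    [1,[20,20,10],-16],
    [1,[36,30,16],-24],
    [1,[36,40,16],-32],
    [1,[36,50,16],-40],
    [1,[36,50,16],-48],
    [1,[36,50,16],-56],
    [1,[36,50,16],-64],
    [1,[36,50,16],-72],
    [1,[36,50,16],-78],
    [1,[36,50,16],-78],
    [1,[36,50,16],-78],
  ],
)

```text
time: 7.55
eef_pos: [447.3, -286.4, 156.9]
tcp_rot: [0.703, -0.075, 0.075, -0.703]
force: [0.0, -0.1, -0.3]
gripper_width: 88.2
```

```bash
python3 - <<'E'
from h import *
o=get_obs(); f=grab_frame("wrist"); cv2.imwrite("pics/w7.png",f[:,:,::-1]); print(o["eef_pos"],Ro.from_quat(o["tcp_rot"]).as_matrix().round(4),o["joint_positions"].round(2))
np.save("w7.npy",np.r_[o["eef_pos"],o["tcp_rot"]])
c=f[130:330,180:380]; cv2.imwrite("pics/w7k.png",cv2.resize(cv2.convertScaleAbs(c,alpha=2),None,fx=3,fy=3,interpolation=cv2.INTER_CUBIC)[:,:,::-1])
E
```

```text
[ 447.28017822 -286.35724188  156.91813004] [[ 9.778e-01  2.000e-04  2.098e-01]
 [-2.098e-01 -1.000e-04  9.778e-01]
 [ 2.000e-04 -1.000e+00 -1.000e-04]] [-0.79  0.4   1.59  0.    1.14 -2.15]
```

View pics/w7.png

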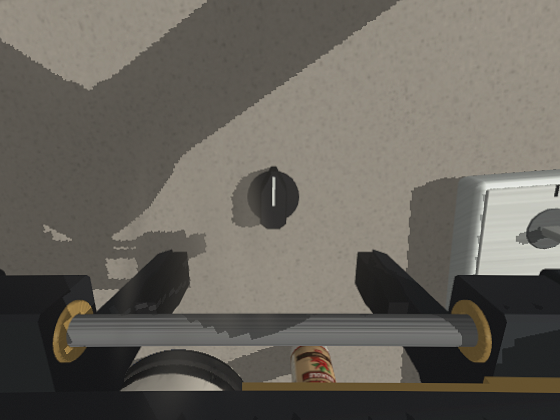

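View pics/w7k.png

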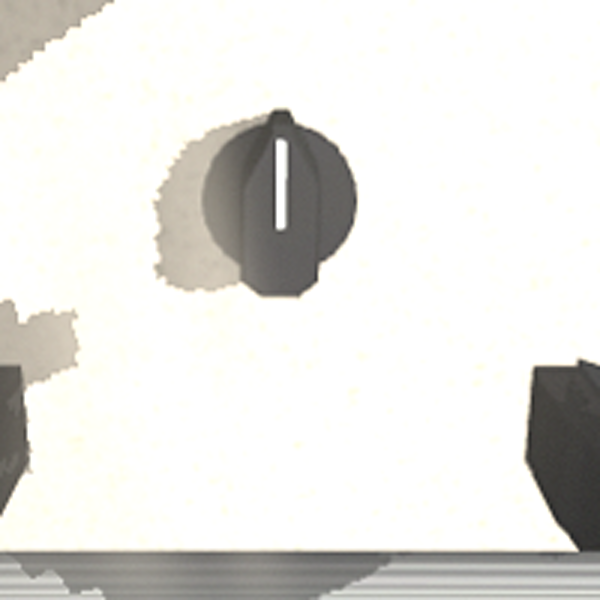

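```bash
python3 - <<'E'
from h import *
from scipy.optimize import least_squares
a=np.load("w7.npy"); o=dict(eef_pos=a[:3],tcp_rot=a[3:])
P=lambda a,b,z:onz("wrist",(180-.5+.5/3+a/3,130-.5+.5/3+b/3),z,o)
print(P(281,140,40),P(281,230,40))
arc=np.array([P(a,b,6)[:2] for a,b in [(203,195),(207,170),(220,147),(240,128),(325,128),(345,155),(355,180),(357,205),(350,232),(335,255),(215,238),(230,258)]])
r=least_squares(lambda p:np.hypot(*(arc-p[:2]).T)-p[2],[430,-280,26]); print(r.x,np.abs(r.fun).max())
R=Ro.from_quat(o["tcp_rot"]).as_matrix(); 
print("knob in tool",R.T@(np.r_[r.x[:2],0]-o["eef_pos"]))
print("tail",R.T@(P(280,297,40)-o["eef_pos"]),"nose",R.T@(P(281,118,40)-o["eef_pos"]))
E
```

```text
[ 421.80099996 -279.82103457   40.        ] [ 448.26678714 -285.4793353    40.        ]
[ 447.11210738 -285.34695449   26.28697784] 1.3168258469898504
knob in tool [ -0.40738839 156.91797632   0.96498994]
tail [ 21.98033444 116.92243214   0.78500857] nose [-32.68220716 116.91156419   1.0509652 ]
```

send_rows(
  commands=[
    [1,[0,40,1],0],
    [1,[0,80,1],0],
    [1,[0,115,1],0],
    [1,[0,135,1],0],
    [1,[0,145,1],0],
    [1,[0,146,1],0],
    [1,[0,146,1],0],
  ],
)

```text
time: 8.3
eef_pos: [447.6, -286.4, 11.6]
tcp_rot: [0.704, -0.074, 0.074, -0.703]
force: [-0.3, 0.4, 1.0]
gripper_width: 88.2
```

send_rows(
  commands=[
    [-1,[0,0,0],0],
    [-1,[0,0,0],0],
    [-1,[0,0,0],0],
    [-1,[0,0,0],0],
    [-1,[0,0,0],0],
    [-1,[0,0,0],0],
    [-1,[0,0,0],0],
    [-1,[0,0,0],0],
  ],
  newtons=40,
)

```text
time: 9.1
eef_pos: [447.2, -286.0, 10.7]
tcp_rot: [-0.703, 0.074, -0.074, 0.703]
force: [-0.6, -0.2, 0.3]
gripper_width: 26.4
```

send_rows(
  commands=[
    [-1,[0,0,0],0],
    [-1,[0,0,0],0],
    [-1,[0,0,0],0],
  ],
)

```text
time: 9.4
eef_pos: [447.2, -286.0, 10.7]
tcp_rot: [-0.703, 0.074, -0.074, 0.703]
force: [0.1, -0.0, -0.7]
gripper_width: 23.8
```

send_rows(
  commands=[
    [-1,[0,-10,0],0],
    [-1,[0,-30,0],0],
    [-1,[0,-70,0],0],
    [-1,[0,-110,0],0],
    [-1,[0,-110,0],0],
    [-1,[0,-110,0],0],
  ],
)

```text
time: 10.0
eef_pos: [447.3, -286.1, 121.3]
tcp_rot: [0.704, -0.074, 0.074, -0.703]
force: [-1.9, -0.8, -1.5]
gripper_width: 23.6
```

```bash
python3 - <<'E'
from h import *
o=get_obs(); f=grab_frame("wrist"); cv2.imwrite("pics/w8.png",f[:,:,::-1]); print(o["eef_pos"],Ro.from_quat(o["tcp_rot"]).as_matrix().round(4),o["gripper_width"])
np.save("w8.npy",np.r_[o["eef_pos"],o["tcp_rot"]])
f=grab_frame("side"); c=f[200:380,230:450]; cv2.imwrite("pics/side8.png",cv2.resize(cv2.convertScaleAbs(c,alpha=1.5),None,fx=3,fy=3,interpolation=cv2.INTER_CUBIC)[:,:,::-1])
E
```

```text
[ 447.26000873 -286.05306212  121.3484535 ] [[ 9.782e-01  9.000e-04  2.079e-01]
 [-2.079e-01 -1.000e-03  9.782e-01]
 [ 1.100e-03 -1.000e+00 -8.000e-04]] 23.567085956459525
```

View pics/w8.png

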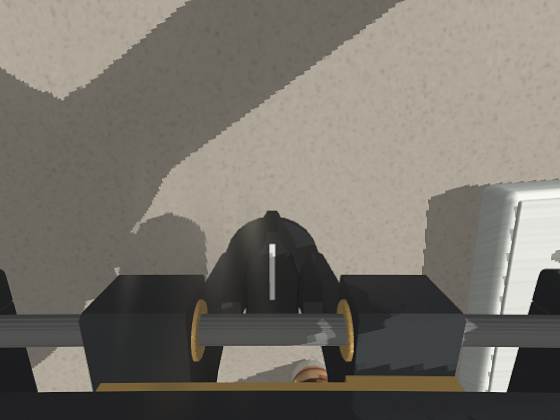

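View pics/side8.png

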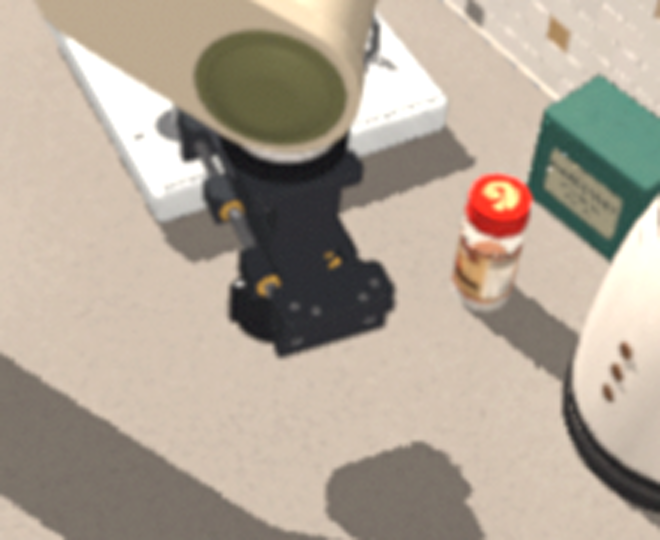

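```bash
python3 - <<'E'
from h import *
f=cv2.imread("pics/w8.png"); c=f[195:315,200:345]; cv2.imwrite("pics/w8k.png",cv2.resize(cv2.convertScaleAbs(c,alpha=2.5),None,fx=5,fy=5,interpolation=cv2.INTER_CUBIC))
E
```

View pics/w8k.png

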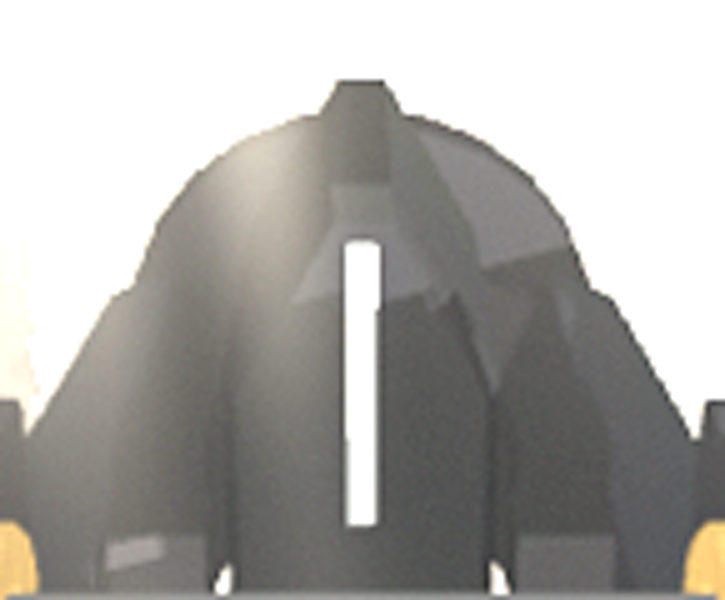

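```bash
cat > tk.py <<'E'
from h import *
from scipy.optimize import least_squares
p=camera_params("wrist"); M=np.array(p["mount"])
def T(u,v,y):
    x=cv2.undistortPoints(np.array([[[u,v]]],float),K(p),p["dist_coeffs"])[0,0]
    d=M[:3,:3]@np.array([x[0],x[1],1]); o=M[:3,3]; return o+d*(y-o[1])/d[1]
Q=lambda a,b,y:T(200-.4+a/5,195-.4+b/5,y)
if __name__=="__main__":
  for top in (-29.3,):
    print("line",Q(361,240,top),Q(361,525,top),"nosetop",Q(361,184,top),"nosebottom",Q(361,80,top+34))
  for y in (10.7,4.7):
    arc=np.array([Q(a,b,y)[[0,2]] for a,b in [(137,280),(155,230),(180,195),(210,165),(250,137),(290,122),(430,120),(470,135),(510,160),(545,195),(570,235),(588,285)]])
    r=least_squares(lambda q:np.hypot(*(arc-q[:2]).T)-26,[0,0]); print(y,r.x,np.abs(r.fun).max())
    r=least_squares(lambda q:np.hypot(*(arc-q[:2]).T)-q[2],[0,0,26]); print(y,r.x,np.abs(r.fun).max())
E
python3 tk.py
```

```text
line [-26.08447448 -29.3         -0.21886988] [  0.78580786 -29.3         -0.23955429] nosetop [-31.00645594 -29.3         -0.21508007] nosebottom [-29.48849101   4.7         -0.22880043]
10.7 [ 1.94031814 -0.13694362] 0.23972544166863585
10.7 [ 1.50956415 -0.13385163 25.67625407] 0.11383634690313471
4.7 [ 0.29892377 -0.14700753] 0.8331412709777481
4.7 [-1.43430055 -0.13399195 24.69568845] 0.10948897809714353
```

send_rows(
  commands=[
    [-1,[5,-20,35],0],
    [-1,[15,-39,80],0],
    [-1,[27,-39,125],-1],
    [-1,[40,-39,170],-2],
    [-1,[52,-39,215],-3],
    [-1,[63,-39,248],-4.2],
    [-1,[63,-39,248],-4.2],
    [-1,[63,-39,248],-4.2],
    [-1,[63,-39,248],-4.2],
  ],
)

```text
time: 11.0
eef_pos: [559.8, -57.3, 158.9]
tcp_rot: [-0.705, 0.049, -0.048, 0.706]
force: [-0.2, -0.4, -1.4]
gripper_width: 23.4
```

```bash
python3 - <<'E'
from h import *
o=get_obs(); f=grab_frame("wrist"); cv2.imwrite("pics/w9.png",f[:,:,::-1]); print(o["eef_pos"],Ro.from_quat(o["tcp_rot"]).as_matrix().round(4),o["gripper_width"],o["qvel"].round(3))
np.save("w9.npy",np.r_[o["eef_pos"],o["tcp_rot"]])
print(proj("wrist",[[514.8,-56,76],[514.8,-56,50]],o))
E
```

```text
[559.81087075 -57.29148003 158.90008129] [[ 9.906e-01 -1.700e-03  1.368e-01]
 [-1.368e-01  3.000e-04  9.906e-01]
 [-1.700e-03 -1.000e+00  1.000e-04]] 23.415759595125294 [-0.01  -0.01  -0.003  0.002  0.001  0.   ]
[[265.57835714 160.42748623]
 [266.19684778 156.20043686]]
```

View pics/w9.png

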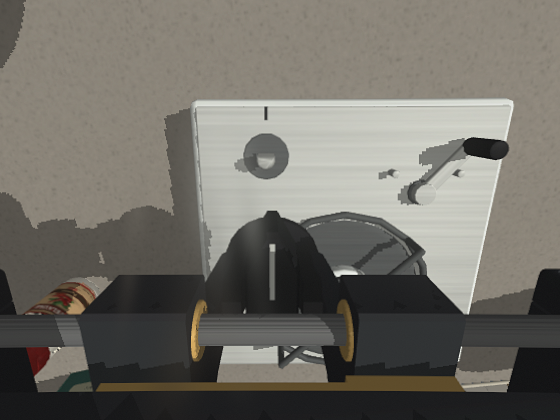

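```bash
python3 - <<'E'
from h import *
f=cv2.imread("pics/w9.png"); c=f[95:195,225:325]; cv2.imwrite("pics/w9s.png",cv2.resize(c,None,fx=6,fy=6,interpolation=cv2.INTER_CUBIC))
E
```

```text
(no output)
```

View pics/w9s.png

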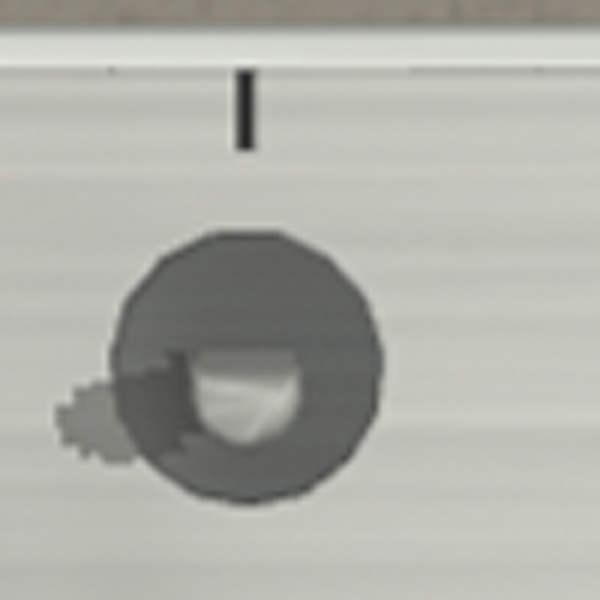

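```bash
python3 - <<'E'
from h import *
from tk import T
a=np.load("w9.npy"); o=dict(eef_pos=a[:3],tcp_rot=a[3:])
R=Ro.from_quat(o["tcp_rot"]).as_matrix()
for l,a,b,z in [("esc",247,367,51),("stem",246,378,73),("flat",246,348,73),("back",246,447,73),("left",190,378,73),("right",302,378,73),("tick",246,70,50),("edgeL",60,68,50),("edgeR",560,71,50)]:
    X=onz("wrist",(225-.4+a/6,95-.4+b/6),z,o); print(l,X.round(2),(R.T@(X-o["eef_pos"])).round(2))
E
```

```text
esc [514.29 -56.26  51.  ] [-45.05 107.98  -5.22]
stem [513.1 -55.8  73. ] [-46.33  85.98  -4.92]
flat [509.43 -55.26  73.  ] [-50.04  85.99  -4.89]
back [521.67 -57.04  73.  ] [-37.67  85.96  -4.98]
left [512.14 -62.74  73.  ] [-46.33  85.98 -11.93]
right [514.06 -48.85  73.  ] [-46.32  85.98   2.09]
tick [476.27 -50.91  50.  ] [-83.44 109.04  -5.11]
edgeL [472.69 -75.    50.  ] [-83.69 109.04 -29.47]
edgeR [482.08 -10.18  50.  ] [-83.26 109.05  36.02]
```

send_rows(
  commands=[
    [-1,[-20,0,-2],0],
    [-1,[-45,10,-5],0],
    [-1,[-45,30,-5],0],
    [-1,[-45,50,-5],0],
    [-1,[-45,65,-5],0],
    [-1,[-45,67,-5],0],
    [-1,[-45,67,-5],0],
    [-1,[-45,67,-5],0],
  ],
)

```text
time: 11.85
eef_pos: [515.5, -55.9, 93.5]
tcp_rot: [0.706, -0.048, 0.049, -0.705]
force: [-0.3, 0.6, -0.6]
gripper_width: 23.4
```

```bash
python3 - <<'E'
from h import *
o=get_obs(); print(o["eef_pos"],o["force"],Ro.from_quat(o["tcp_rot"]).as_matrix().round(4))
f=grab_frame("side"); c=f[170:280,230:390]; cv2.imwrite("pics/side10.png",cv2.resize(c,None,fx=5,fy=5,interpolation=cv2.INTER_CUBIC)[:,:,::-1])
f=grab_frame("scene"); c=f[180:270,200:333]; cv2.imwrite("pics/scene10.png",cv2.resize(c,None,fx=6,fy=6,interpolation=cv2.INTER_CUBIC)[:,:,::-1])
E
```

```text
[515.48273445 -55.8655442   93.54656302] [-0.26236761  0.60178635 -0.55049781] [[ 9.907e-01  1.300e-03  1.363e-01]
 [-1.363e-01 -5.000e-04  9.907e-01]
 [ 1.300e-03 -1.000e+00 -3.000e-04]]
```

View pics/side10.png

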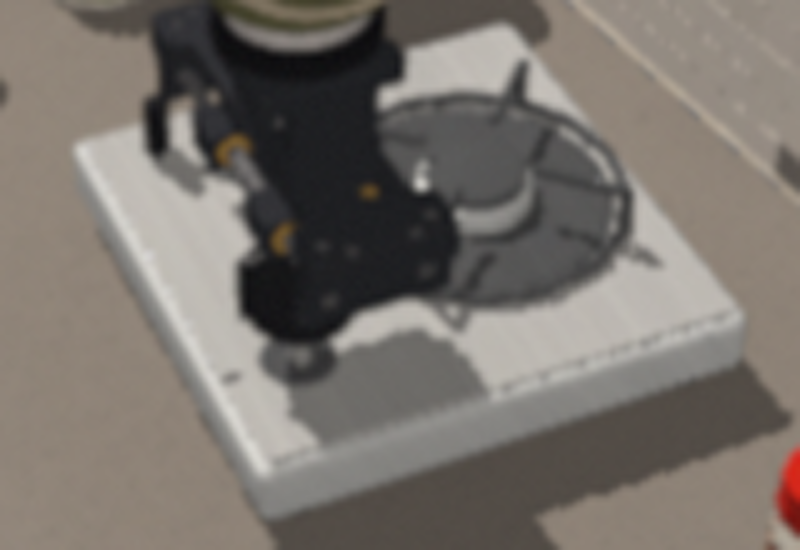

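View pics/scene10.png

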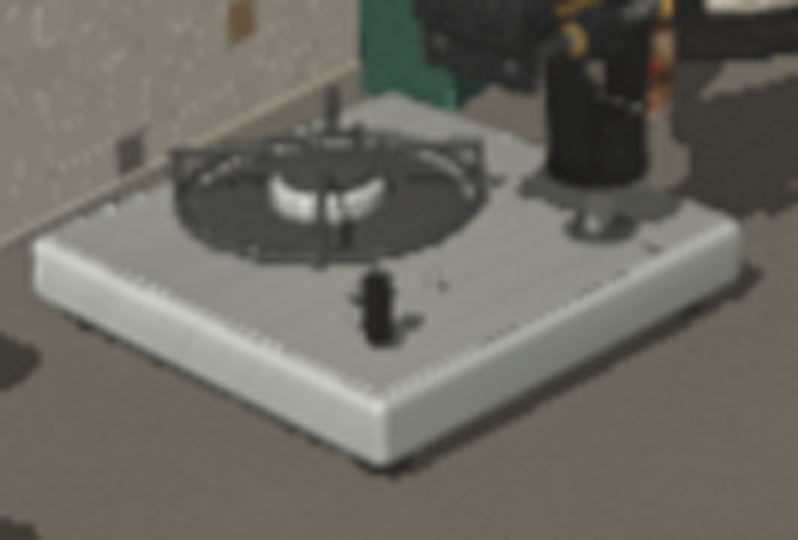

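send_rows(
  commands=[
    [-1,[-1,2,0],0],
    [-1,[-1,4,0],0],
    [-1,[-1,6,0],0],
    [-1,[-1,8,0],0],
    [-1,[-1,10,0],0],
    [-1,[-1,10,0],0],
  ],
)

```text
time: 12.55
eef_pos: [514.0, -55.2, 82.4]
tcp_rot: [-0.705, 0.048, -0.048, 0.706]
force: [-0.4, -0.2, -0.4]
gripper_width: 23.4
```

```bash
python3 - <<'E'
from h import *
o=get_obs(); print(o["eef_pos"],o["force"],o["torque"],o["gripper_width"])
E
```

```text
[514.00618113 -55.20386347  82.39291659] [-0.41103235 -0.17797591 -0.397507  ] [ 0.0387023  -0.06882948 -0.01446452] 23.41983384799055
```

send_rows(
  commands=[
    [-1,[0,2,0],0],
    [-1,[0,4,0],0],
    [-1,[0,6,0],0],
    [-1,[0,8,0],0],
    [-1,[0,10,0],0],
    [-1,[0,10,0],0],
  ],
)

```text
time: 13.15
eef_pos: [514.0, -55.2, 72.4]
tcp_rot: [-0.705, 0.048, -0.048, 0.706]
force: [-0.8, 0.8, -0.4]
gripper_width: 23.7
```

send_rows(
  commands=[
    [-1,[0,1.5,0],0],
    [-1,[0,3,0],0],
    [-1,[0,4.5,0],0],
    [-1,[0,4.5,0],0],
  ],
)

```text
time: 13.55
eef_pos: [514.2, -55.3, 68.3]
tcp_rot: [0.705, -0.048, 0.048, -0.705]
force: [-0.5, -0.3, 2.4]
gripper_width: 23.4
```

send_rows(
  commands=[
    [-1,[0,1.5,0],0],
    [-1,[0,3,0],0],
    [-1,[0,4.5,0],0],
    [-1,[0,4.5,0],0],
  ],
)

```text
time: 13.95
eef_pos: [514.3, -55.3, 63.8]
tcp_rot: [0.705, -0.048, 0.048, -0.705]
force: [-2.0, 0.3, 6.6]
gripper_width: 23.7
```

send_rows(
  commands=[
    [-1,[0,1,0],0],
    [-1,[0,2,0],0],
    [-1,[0,2,0],0],
  ],
)

```text
time: 14.25
eef_pos: [514.3, -55.3, 62.5]
tcp_rot: [0.706, -0.048, 0.048, -0.705]
force: [-4.6, 0.8, 10.9]
gripper_width: 23.6
```

send_rows(
  commands=[
    [-1,[-0.5,1,0],0],
    [-1,[-0.5,2,0],0],
    [-1,[-0.5,2,0],0],
    [-1,[-0.5,2,0],0],
  ],
  newtons=50,
)

```text
time: 14.65
eef_pos: [514.5, -55.4, 62.2]
tcp_rot: [0.706, -0.047, 0.049, -0.705]
force: [-9.1, 3.2, 28.0]
gripper_width: 23.7
```

```bash
python3 - <<'E'
from h import *
o=get_obs(); print(o["eef_pos"],o["force"],o["gripper_width"],o["time"])
f=grab_frame("side"); c=f[170:280,230:390]; cv2.imwrite("pics/side11.png",cv2.resize(c,None,fx=5,fy=5,interpolation=cv2.INTER_CUBIC)[:,:,::-1])
cv2.imwrite("pics/side11f.png",f[:,:,::-1])
f=grab_frame("scene"); c=f[180:270,200:333]; cv2.imwrite("pics/scene11.png",cv2.resize(c,None,fx=6,fy=6,interpolation=cv2.INTER_CUBIC)[:,:,::-1])
f=grab_frame("wrist"); cv2.imwrite("pics/w11.png",f[:,:,::-1])
print(get_obs()["force"],get_obs()["eef_pos"])
E
```

```text
[514.53000109 -55.37181582  62.16408872] [-9.0715851   3.19059115 28.02061103] 23.718977749270874 14.65
[-7.94061126  3.01458497 27.53415759] [514.52243134 -55.38200077  62.17095278]
```

View pics/scene11.png

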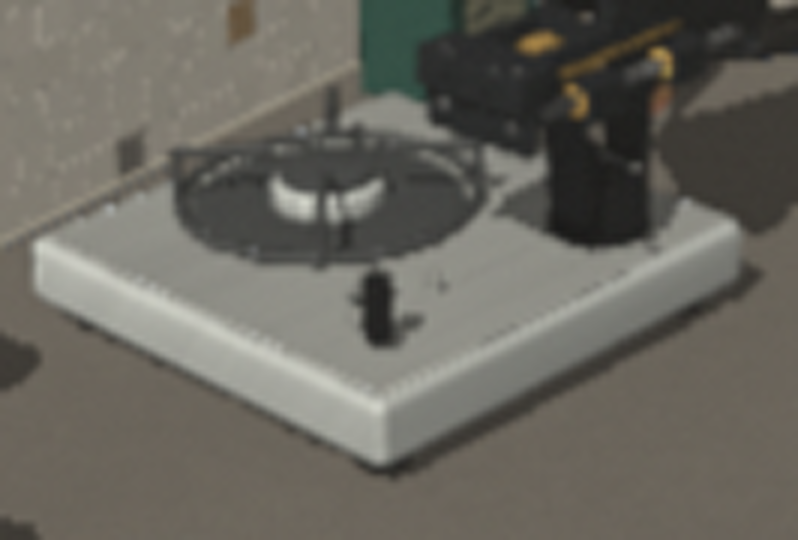

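View pics/w11.png

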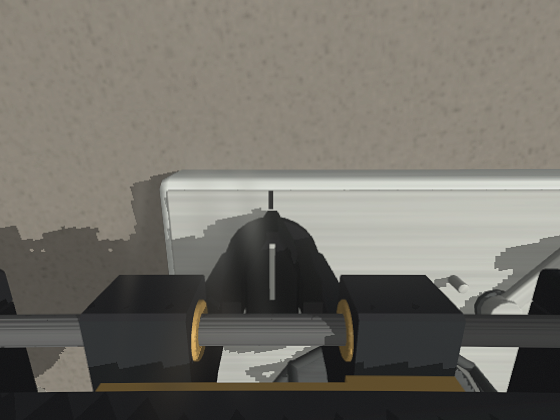

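View pics/side11f.png

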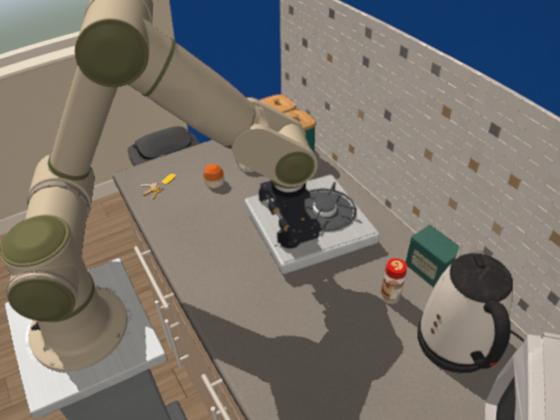

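send_rows(
  commands=[
    [-1,[0,-0.8,0],0],
    [-1,[0,-0.8,0],0],
    [-1,[0,-0.8,0],0],
    [-1,[0,-0.8,0],0],
    [-1,[0,-0.8,0],0],
  ],
)

```text
time: 15.3
eef_pos: [514.4, -55.4, 62.3]
tcp_rot: [0.706, -0.047, 0.049, -0.705]
force: [-5.0, 1.6, 19.1]
gripper_width: 23.8
```

```bash
python3 - <<'E'
from plant import *
print(hand_in()); 
E
```

```text
the job is handed in; nothing more can be done
None
```

I've handed the job in at about 15.3 s, with the gripper still holding the knob pressed down on the stem. The hand-in gave no verdict.

- **Lever:** I pushed the post round with shut fingers until the force rose sharply, to 19 N over the last 0.6 mm, where the stop was predicted. I then let it follow the fingers back. The later side, scene and wrist pictures show it at its rest position.
- **Knob:** I gripped it by its flat sides (23.8 mm opening) and turned it to the hob's axes, about -7.8°. It slid onto the stem with almost no force and met the stem top at TCP z = 68.3 mm (predicted 68.7).
- **Press:** I pressed it to TCP z = 62.3 mm (predicted 62.7), where the force rose sharply to 28 N, well above the 8 N spring, so I take that as the stem's stop. I eased off to 19 N before handing in. The last wrist picture shows the nose in line with the hob's mark and no slip in the grip.
- **Other things:** the jar and timer stand where they were in the last side picture. The tin is partly hidden by the arm there, but nothing went near it.
- **Not ideal:** a sideways force of about 5 N remained on the knob at the end. A 0.5 mm sideways correction did not remove it, and it eased only with the press. The stem's depth was not seen directly, only inferred from height and force.

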